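# Stand the red bread knife in the red pot

### The job

The bread table is about to open: take the red-handled knife out of the wooden block and stand it blade down, handle up, in the narrow red pot. Leave the blue and green knives where they are in the block, and do not use the blue pot.

Things in the scene. Friction and masses are not known exactly. Their poses are not given: they have to be found in the camera images.
- red_knife_grip (a point): Middle of the red handle of a small straight bread knife (150 mm, about 90 g), the place to grip. Red handle: 75 mm long (half above, half below this point), 24 mm wide along x, 18 mm thick along y. Steel blade below it: 75 mm long, 26 mm wide along x, 4 mm thick along y. z points from blade tip to handle end, upward at the start. Stands in one of the block's slots.
- red_knife_tip (a point): Tip (lower end) of the red-handled knife's blade, 112 mm straight below the middle of the handle; same axes.
- block: Fixed wooden knife block, 215 mm (x) by 75 mm (y), 85 mm high, origin at the centre of its underside. Three slots 65 mm apart along x hold a red, a blue and a green knife in varying order. Blades hang in the slots (8 by 32 mm, straight through); handles rest on the top and stand up 75 mm. A blade is out after a straight lift of 75 mm, and clear of the other handles' ends after 150 mm.
- red_pot: Narrow round red pot, open at the top, fixed to the table: 56 mm outside and 48 mm inside diameter, 75 mm high, inner floor 6 mm above its underside. Origin: centre of its underside; z up. A blue pot of the same shape stands some 10 to 30 cm from it.
- blue_knife_grip (a point): Middle of the handle of the blue-handled knife, same size as the red one, standing in the same block; to be left there.
- green_knife_grip (a point): Middle of the handle of the green-handled knife, same size as the red one, standing in the same block; to be left there.

How it is judged:
At the end, for the whole second after the job is handed in: The red-handled knife rests, released and still, in the red pot: blade tip inside the pot (within 30 mm of its axis and less than 30 mm above its underside), handle up, leaning less than 40 degrees. The blue and green knives are still in their slots (horizontal distance between red_knife_tip and red_pot below 0.03 m and z of red_knife_tip in the frame of red_pot below 0.03 m and angle between red_knife_tip's own z axis and vertical below 0.7 rad and linear speed of red_knife below 0.03 m/s); the robot touches nothing.
It fails at once if the blue knife is moved more than 30 mm (distance of blue_knife_grip from where it was at the start of the episode above 0.03 m).
It fails at once if the green knife is moved more than 30 mm (distance of green_knife_grip from where it was at the start of the episode above 0.03 m).
It also fails if it takes over 38 s, if anything falls off the work surface, if the arm or the gripper's body presses on something with over 40 N, if the wrist force passes 120 N, or if a joint passes its speed limit or range.

### The arm

A 6-joint arm with a two-finger parallel gripper is mounted at the origin on the work surface. World frame = base frame: x ahead of the robot, y to its left, z up, the work surface at z = 0. Lengths are in m, angles in rad, forces in N, time in s.
With the tool pointing down it reaches from about 0.275 to 0.775 m from the base axis. Payload 14.6 kg.
Tool frame: the origin (TCP) lies between the finger pads; the fingertips stand robot.finger_overhang ahead of it and the grasp point (between the pads) lies 3 mm ahead of it (robot.finger_overhang is the distance from the TCP to the fingertips, in m); z points along the fingers, y is the line along which they close (so a half turn about z gives the same grasp; the last joint's range is limited). The gripper opens to 85 mm and grips with 20 to 120 N. Pads are 22 mm wide; open, the fingers measure 114 mm over their backs; the gripper's body (76 mm by 85 mm) begins 54 mm behind the grasp point. The pads swing forward as they close: fully open they stand 13 mm farther back than shut.
Start: joints at [1.089, 0.263, -0.048, 1.259, 0, 1.415], TCP at [0.169, 0.497, 0.253] pointing down, gripper open.
Joint ranges: [-2.65, 2.65], [-0.89, 1.7], [-1.18, 1.37], [-2.13, 2.11], [-1.35, 1.29], [-3.14, 3.14]. Speed limits (rad/s): [1.89, 1.89, 2.57, 2.79, 3.14, 3.14].

### API

Orientations are given as a rotation vector (axis times angle).
In Python, from bench import robot, imaging, workorder gives the robot as it stands.
- The arm moves only by the shell command python3 -m crank 'ROWS' [FORCE]. ROWS is JSON, a list of rows, each a list of 3 entries, a list of its own where there are three numbers: the shift along the tool's x, y, z in mm, then the turn, a rotation vector about the tool's x, y, z in rad, then the gripper command: -1 is shut, 1 is fully open, values between are in proportion. In form: [[[x, y, z], [wx, wy, wz], grip], ...]. A call has exactly 10 rows; each row is the pose to reach, as a shift and turn from the pose commanded when the call began, along the tool's axes at that moment; what a row does not reach only later rows make up. A row lasts 1/8 s, in which the tool goes at most 62.5 mm and 10.7 degrees, less where a joint would pass 70% of its speed; a pose out of reach is approached as far as the arm can. A call with a gripper value outside its range is refused whole. The fingers move at their own pace and stop on an object; FORCE is the grip in N (left out, the last holds). Time passes only in rows, so rows that repeat a pose let the fingers close, or fill a call up. It gives the time, the measured TCP pose, the force, the opening and the grip force at its end, in the units of the state.
- robot.observe(): the state, without advancing time (a new reading comes with each control period).
- imaging.camera(name): name is "scene" or "top" or "wrist"; returns a dict with "image" (384x512x3 uint8, blue, green, red), "mtx" (3x3 intrinsics, pixels), "k1" (the pictures are not rectified: a ray, as slopes to the right and down, at radius r is drawn at 1 + k1 r^2 times it, then the intrinsics apply), "xyz" and "orientation" of the camera in the world. Camera axes: x right, y down, z forward; pixel columns grow to the right and rows downward; lengths in m; the calibration is good to about 2 mm. A picture is of the moment at which its call begins. There is no depth.
- workorder.hand_in(): hands the job in; it is judged then, once.
The state is a dict: "clock": time; "qpos": joint angles; "qd": joint speeds; "effort": joint torques, N m; "tool_pos": TCP position; "orientation": TCP orientation; "ft_force": force on the tool from outside, world axes, zero at the start; "moment": the same for the moment, N m; "width": finger opening in m; "grasp_force": force on a finger pad.
Only numpy, scipy, OpenCV 4.12 (cv2) and the standard library are available. Lean on these libraries where they do the work, as an engineer would, in place of code of your own. Each camera call takes 0.05 s, during which the arm holds its last target. There are 200 camera calls.

## Working session

There is one attempt and no reset: what is moved stays moved. The work goes in short steps, Python scripts to look and compute and a shell command to move; the robot and the scene stay as the last step left them, time stands still between calls to the robot, and variables do not carry over. Pictures are saved under pics/ and viewed, at most 12 in all, crops included, and the job is handed in when it is done.

```bash
mkdir -p pics; ls
python3 - <<'E'
from bench import robot, imaging
import cv2,numpy as np
print(robot.observe(), robot.finger_overhang)
ims=[]
for n in ("scene","top"):
    c=imaging.camera(n); cv2.imwrite(f"pics/{n}0.png",c["image"]); 
    print(n,c["mtx"],c["k1"],c["xyz"],c["orientation"])
    np.savez(f"pics/{n}0.npz",**c)
E
```

```text
pics
{'clock': 0.0, 'qpos': array([ 1.08868285e+00,  2.63526945e-01, -4.89831366e-02,  1.25938995e+00,
        4.40878671e-05,  1.41548162e+00]), 'qd': array([-1.09927189e-03,  6.05156661e-05,  4.64488758e-04, -3.68363668e-04,
        1.61832529e-03, -1.71937464e-03]), 'effort': array([ 2.29391429e-03, -6.37624812e+01,  3.84571695e+01,  1.38987051e-02,
       -8.81438837e-05, -6.37055081e-06]), 'tool_pos': array([0.16840751, 0.49697432, 0.25280604]), 'orientation': array([-5.10989979e-01, -3.09936366e+00,  1.62449202e-03]), 'ft_force': array([-0.15976113,  0.61667082,  0.38855837]), 'moment': array([ 0.02543601, -0.06670994,  0.00150054]), 'grasp_force': 0.0, 'width': 0.08533648035270243} 0.022
scene [[466.37298168   0.         255.11708488]
 [  0.         466.37298168 195.709645  ]
 [  0.           0.           1.        ]] -0.047057809762761554 [ 1.02057527 -0.40781374  0.89786543] [-2.28742507 -1.07863716  0.3858333 ]
top [[440.84056171   0.         247.73983375]
 [  0.         440.84056171 189.93646806]
 [  0.           0.           1.        ]] 0.029842007176949563 [ 0.3479347  -0.00280109  1.14568187] [-1.98039669  2.23072311 -0.25024804]
```

View pics/scene0.png

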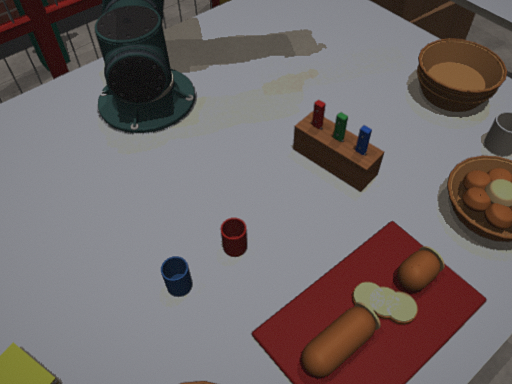

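View pics/top0.png

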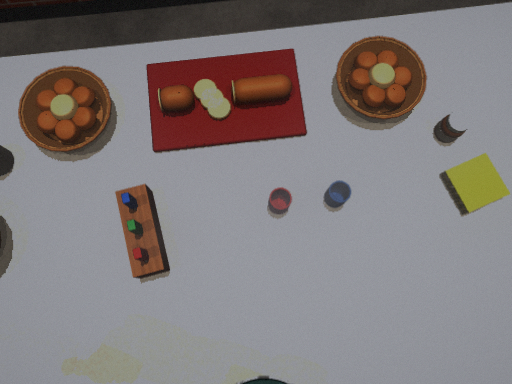

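Scene view: the knives in the block are red (319,113), green (341,126) and blue (364,139). The red pot is at (234,237) and the blue pot at (177,275). Top view: the knife tops are red (139,254), green (132,226) and blue (127,200). The red pot is at (280,201) and the blue pot at (338,194). The red board is a decoy.

```bash
cat > h.py <<'E'
import cv2,numpy as np
from scipy.spatial.transform import Rotation as R
def ray(c,p):
    m=c["mtx"]; k=float(c["k1"])
    d=np.array([(p[0]-m[0,2])/m[0,0],(p[1]-m[1,2])/m[1,1]]); u=d.copy()
    for _ in range(10): u=d/(1+k*(u@u))
    v=R.from_rotvec(c["orientation"]).apply([*u,1]); return np.array(c["xyz"]),v
def onz(c,p,z):
    o,v=ray(c,p); return o+v*(z-o[2])/v[2]
def tri(c1,p1,c2,p2):
    o,v=ray(c1,p1);q,w=ray(c2,p2)
    s,t=np.linalg.lstsq(np.c_[v,-w],q-o,rcond=None)[0]
    a,b=o+s*v,q+t*w; return (a+b)/2,np.linalg.norm(a-b)
def proj(c,P):
    p=R.from_rotvec(c["orientation"]).inv().apply(np.array(P)-c["xyz"]); u=p[:2]/p[2]
    u=u*(1+float(c["k1"])*(u@u)); m=c["mtx"]; return np.array([m[0,0]*u[0]+m[0,2],m[1,1]*u[1]+m[1,2]])
HUE=dict(red=[(0,7),(172,180)],green=[(45,80)],blue=[(100,130)])
def blobs(im,col,smin=130,vmin=40,amin=15):
    h=cv2.cvtColor(im,cv2.COLOR_BGR2HSV); m=np.zeros(im.shape[:2],np.uint8)
    for a,b in HUE[col]: m|=cv2.inRange(h,(a,smin,vmin),(b,255,255))
    cs=cv2.findContours(m,cv2.RETR_EXTERNAL,cv2.CHAIN_APPROX_NONE)[0]
    return m,[c for c in cs if cv2.contourArea(c)>=amin]
E
python3 - <<'E'
from h import *
T=dict(np.load("pics/top0.npz"));S=dict(np.load("pics/scene0.npz"))
for n,c in(("top",T),("scene",S)):
    print(n,"tcp",proj(c,[.1684,.497,.2528]),"base",proj(c,[0,0,0]))
    for col in HUE:
        for b in blobs(c["image"],col)[1]:
            x,y,w,h=cv2.boundingRect(b);m=cv2.moments(b)
            if w<60: print(n,col,(x,y,w,h),cv2.contourArea(b),np.round([m["m10"]/m["m00"],m["m01"]/m["m00"]],1))
E
```

```text
top tcp [-12.92152428 425.56873293] base [264.17562154 442.7601216 ]
top red (132, 247, 10, 14) 74.0 [136.7 252.7]
top green (127, 220, 8, 10) 44.0 [130.9 224.7]
top blue (122, 193, 8, 10) 54.5 [125.5 197.6]
scene tcp [318.09290471 -18.65114706] base [146.97549009  99.2421559 ]
scene red (221, 218, 25, 38) 725.5 [233.7 236. ]
scene red (312, 100, 13, 29) 219.0 [318.1 114.2]
scene green (338, 113, 9, 10) 39.0 [342.1 116.7]
scene blue (161, 257, 27, 37) 521.0 [174.1 270.2]
scene blue (356, 126, 15, 28) 218.5 [363.1 139.4]
```

Run:
```python
import cv2,numpy as np
t=cv2.imread("pics/top0.png")[175:285,105:185]; s=cv2.imread("pics/scene0.png")[90:190,285:390]
a=cv2.resize(t,None,fx=5,fy=5,interpolation=cv2.INTER_CUBIC);b=cv2.resize(s,(390,371),interpolation=cv2.INTER_CUBIC)
o=np.zeros((550,790,3),np.uint8);o[:,:400]=a;o[:371,400:]=b
cv2.imwrite("pics/crop0.png",o)
```

```text
(no output)
```

View pics/crop0.png

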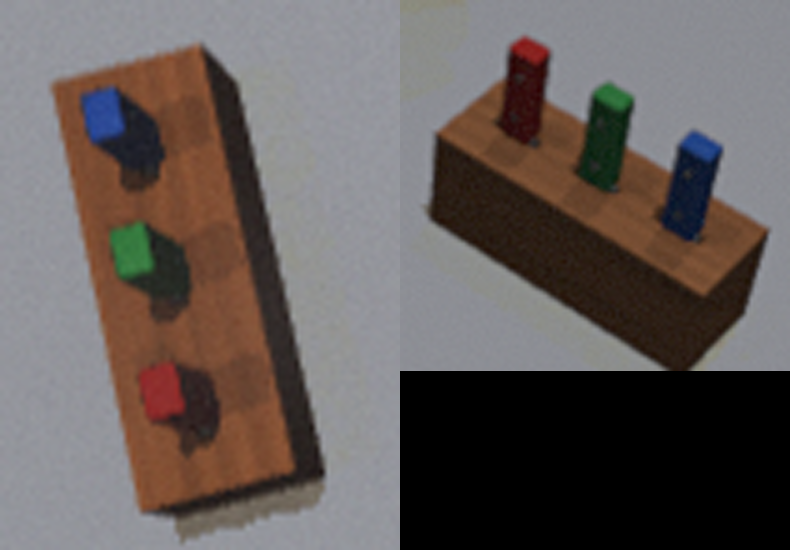

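The crop shows each knife's thin side lies across the block's long axis. The handle-top centres in the top image are red (137,253), green (131,225) and blue (125,198).

Run:
```python
from h import *
T=dict(np.load("pics/top0.npz"));S=dict(np.load("pics/scene0.npz"))
K={}
for col in HUE:
    b=[b for b in blobs(T["image"],col,130,90,15)[1] if cv2.boundingRect(b)[2]<60][0]
    (x,y),s,a=cv2.minAreaRect(b); K[col]=onz(T,(x,y),.16); print(col,(x,y),s,a,K[col])
d=K["blue"]-K["red"]; print("spacing",np.linalg.norm(K["red"]-K["green"]),np.linalg.norm(K["green"]-K["blue"]),"yaw",np.arctan2(d[1],d[0]))
# block top corners from brown mask in the scaled crop (viewed): crop px/5+offset
cr=[onz(T,(x/5-.4+105,y/5-.4+175),.085) for x,y in[(52,85),(203,45),(297,470),(143,512)]]
print(np.round(cr,4),"mid",np.mean(cr,0)); 
for i in range(4): print(np.linalg.norm(cr[i]-cr[i-1]))
# pots
for n,c in(("top",T),("scene",S)):
  for col in("red","blue"):
    for b in blobs(c["image"],col,60,20,60)[1]:
        x,y,w,h=cv2.boundingRect(b)
        if 14<w<40 and (n=="scene" or x>200): print(n,col,(x,y,w,h),cv2.minEnclosingCircle(b),[np.round(onz(c,cv2.minEnclosingCircle(b)[0],z),4) for z in(.04,.075)])
# knife triangulation: red handle top in scene crop (529,50),(scale 390/105)
f=390/105
for col,pt in(("red",(529,50)),("green",(613,97)),("blue",(699,145))):
    p=((pt[0]-400)/f+285-.4,pt[1]/f+90-.4); print(col,tri(T,proj(T,K[col]),S,p))
o=np.zeros((600,700,3),np.uint8)
o[:,:400]=cv2.resize(T["image"][176:230,262:298],(400,600),interpolation=2); o[:400,400:]=cv2.resize(S["image"][210:260,215:252],(300,400),interpolation=2)
cv2.imwrite("pics/pot0.png",o)
```

```text
red (136.6764678955078, 252.70590209960938) (11.399174690246582, 7.761139392852783) 75.96376037597656 [0.45784976 0.23190129 0.16      ]
green (130.90000915527344, 224.70001220703125) (8.22192096710205, 6.957010269165039) 71.56504821777344 [0.5218664  0.24089689 0.16      ]
blue (125.5, 197.5) (9.0, 7.0) 90.0 [0.58576544 0.24934484 0.16      ]
spacing 0.06464557672671742 0.0644550580675964 yaw 0.1355315428201868
[[0.6217 0.2932 0.085 ]
 [0.6332 0.2184 0.085 ]
 [0.4211 0.188  0.085 ]
 [0.4105 0.2613 0.085 ]] mid [0.52163817 0.24022338 0.085     ]
0.2136625013495057
0.07569748145885499
0.21421677181775836
0.07403307322545168
top red (269, 188, 23, 22) ((280.0, 198.36363220214844), 11.121147155761719) [array([ 0.5656, -0.112 ,  0.04  ]), array([ 0.5587, -0.1085,  0.075 ])]
top blue (329, 181, 22, 22) ((339.53314208984375, 191.1464080810547), 11.13050651550293) [array([ 0.5663, -0.2662,  0.04  ]), array([ 0.5594, -0.2578,  0.075 ])]
scene red (221, 218, 26, 39) ((233.5, 236.8947296142578), 19.423301696777344) [array([ 0.559 , -0.1087,  0.04  ]), array([ 0.5778, -0.1209,  0.075 ])]
scene blue (161, 256, 31, 40) ((175.845458984375, 275.8818054199219), 20.084514617919922) [array([ 0.5583, -0.2582,  0.04  ]), array([ 0.5771, -0.2643,  0.075 ])]
scene blue (356, 125, 16, 30) ((363.0, 139.5), 14.534542083740234) [array([0.538 , 0.3247, 0.04  ]), array([0.5577, 0.2948, 0.075 ])]
red (array([0.45790386, 0.2319858 , 0.159906  ]), np.float64(0.0001469723294798521))
green (array([0.52219771, 0.24134723, 0.15966223]), np.float64(0.0008736016262364153))
blue (array([0.58584153, 0.24949581, 0.16104179]), np.float64(0.0010015787007280875))
```

View pics/pot0.png

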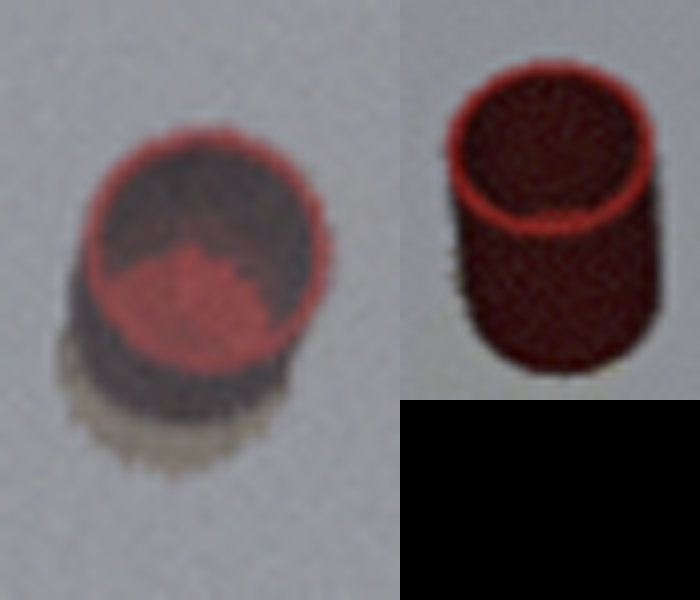

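The rim ellipse is centred at about (280.2,198.1) in the top image and about (233.2,227.9) in the scene image. I'll cross-check it and work out the first move.

```bash
cat >> h.py <<'E'
YAW=0.137
def Rt(yaw): # tool down; tool y along (-sin yaw,cos yaw)
    y=np.array([-np.sin(yaw),np.cos(yaw),0]);z=np.array([0,0,-1.]);return R.from_matrix(np.c_[np.cross(y,z),y,z])
def rel(st,pos,yaw,R0=None):
    r=R.from_rotvec(st["orientation"]); return np.round(r.inv().apply(np.array(pos)-st["tool_pos"])*1000,1),np.round((r.inv()*Rt(yaw)).as_rotvec(),3)
E
python3 - <<'E'
from h import *
from bench import robot
T=dict(np.load("pics/top0.npz"));S=dict(np.load("pics/scene0.npz"))
print(tri(T,(280.2,198.1),S,(233.2,227.9)),onz(T,(280.2,198.1),.075),onz(S,(233.2,227.9),.075))
s=robot.observe(); print(rel(s,[.458,.232,.255],YAW), rel(s,[.458,.232,.1255],YAW))
E
```

```text
(array([ 0.559587  , -0.10845823,  0.07559694]), np.float64(0.0013758686013168287)) [ 0.5593431  -0.10910278  0.075     ] [ 0.55960474 -0.10764931  0.075     ]
(array([-359.3, -158. ,   -2. ]), array([-0.001, -0.   , -0.464])) (array([-359.3, -157.9,  127.5]), array([-0.001, -0.   , -0.464]))
```

```bash
python3 -m crank '[[[-50,-22,-2],[0,0,-0.06],1],[[-100,-44,-2],[0,0,-0.12],1],[[-150,-66,-2],[0,0,-0.18],1],[[-200,-88,-2],[0,0,-0.25],1],[[-250,-110,-2],[0,0,-0.32],1],[[-300,-132,-2],[0,0,-0.39],1],[[-345,-152,-2],[0,0,-0.45],1],[[-359,-158,-2],[0,0,-0.464],1],[[-359,-158,-2],[0,0,-0.464],1],[[-359,-158,-2],[0,0,-0.464],1]]' 40
python3 - <<'E'
from h import *
from bench import robot,imaging
c=imaging.camera("wrist");cv2.imwrite("pics/wrist1.png",c["image"]);np.savez("pics/wrist1.npz",**c)
s=robot.observe();print(rel(s,[.458,.232,.1255],YAW),s["qpos"])
for col in HUE:
    for b in blobs(c["image"],col,110,50,80)[1]:
        (x,y),w,a=cv2.minAreaRect(b);print(col,(x,y),w,a,onz(c,(x,y),.16))
print("expected",proj(c,[.458,.232,.16]),proj(c,[.522,.241,.16]))
E
```

```text
clock: 1.35
tool_pos: [0.4572, 0.2328, 0.2552]
orientation: [0.216, -3.134, -0.0]
ft_force: [-0.3, 0.2, 0.3]
width: 0.0851
grasp_force: 0.0
(array([ -0.8,  -1.1, 129.8]), array([ 0.   , -0.   ,  0.001])) [ 3.12298784e-01  2.42058301e-01 -7.22119540e-02  1.25677597e+00
  9.60845580e-05  1.74448537e-01]
red (83.42159271240234, 363.0167541503906) (23.88064956665039, 48.26831817626953) 59.534454345703125 [0.64305986 0.09045264 0.16      ]
red (6.0, 319.5) (15.0, 12.0) 90.0 [0.60109695 0.02032671 0.16      ]
red (13.5, 208.5) (43.0, 27.0) 90.0 [0.48789619 0.03865404 0.16      ]
red (255.0, 194.0) (44.0, 20.0) 90.0 [0.44834996 0.23387064 0.16      ]
green (255.5, 266.5) (35.0, 19.0) 90.0 [0.5136884  0.24340014 0.16      ]
blue (255.5, 305.5) (41.0, 17.0) 90.0 [0.55352625 0.24896183 0.16      ]
expected [251.10847914 204.92512509] [251.50442611 274.44837253]
```

View pics/wrist1.png

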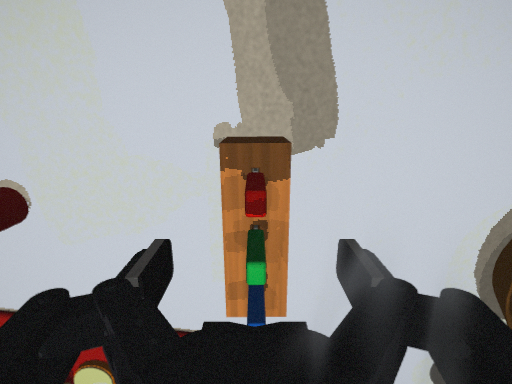

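The wrist view shows the red handle's top face at about (256,204), green at (257,272), and the finger gap midpoint at about column 254.5. The tool is well centred and square to the block, and the handle sits a few px to the right of prediction.

Run:
```python
from h import *
from bench import robot
c=dict(np.load("pics/wrist1.npz"));s=robot.observe()
m,bs=blobs(c["image"],"red",110,120,30)
for b in bs:print(cv2.minAreaRect(b))
for p in[(256,204),(257,272)]:
    P=onz(c,p,.16);print(P,rel(s,P,YAW)[0])
T=dict(np.load("pics/top0.npz"))
print(rel(s,[.458,.232,.1255],YAW)[0])
```

```text
((86.71917724609375, 358.4178161621094), (16.5028018951416, 34.995304107666016), 69.44395446777344)
((3.440000057220459, 320.91998291015625), (7.9195966720581055, 9.050968170166016), 8.130102157592773)
((255.5, 196.0), (10.0, 17.0), 90.0)
[0.45666379 0.2358518  0.16      ] [-0.   2.9 95.3]
[0.51891008 0.24546206 0.16      ] [-63.    3.9  95.3]
[ -0.8  -1.1 129.8]
```

```bash
python3 -m crank '[[[0,1,30],[0,0,0],1],[[0,1,65],[0,0,0],1],[[0,1,100],[0,0,0],1],[[0,1,120],[0,0,0],1],[[0,1,129],[0,0,0],1],[[0,1,129],[0,0,0],0],[[0,1,129],[0,0,0],-1],[[0,1,129],[0,0,0],-1],[[0,1,129],[0,0,0],-1],[[0,1,129],[0,0,0],-1]]' 40
```

```text
clock: 2.65
tool_pos: [0.4579, 0.2334, 0.1268]
orientation: [-0.215, 3.133, 0.001]
ft_force: [-0.8, -0.3, 6.5]
width: 0.0177
grasp_force: 39.2
```

Width 17.7 mm matches the 18 mm handle, so the grip is good. Next is a straight lift.

```bash
python3 -m crank '[[[0,0,0],[0,0,0],-1],[[0,0,-10],[0,0,0],-1],[[0,0,-30],[0,0,0],-1],[[0,0,-55],[0,0,0],-1],[[0,0,-80],[0,0,0],-1],[[0,0,-110],[0,0,0],-1],[[0,0,-140],[0,0,0],-1],[[0,0,-165],[0,0,0],-1],[[0,0,-172],[0,0,0],-1],[[0,0,-172],[0,0,0],-1]]' 60
python3 - <<'E'
from h import *
from bench import robot,imaging
s=robot.observe()
P=[.5595,-.1085,.290]
print(s["width"],s["tool_pos"],rel(s,[.5595,-.1085,s["tool_pos"][2]],YAW-.6),s["qpos"])
for n in("scene","top"):
    c=imaging.camera(n);cv2.imwrite(f"pics/{n}2.png",c["image"])
E
```

```text
clock: 3.9
tool_pos: [0.4577, 0.2333, 0.2981]
orientation: [-0.215, 3.134, 0.0]
ft_force: [0.9, -0.3, -1.0]
width: 0.0172
grasp_force: 58.4
0.017220603966246393 [0.45768001 0.23330624 0.29811525] (array([ -54.1, -352.5,    0. ]), array([0. , 0. , 0.6])) [ 3.12701851e-01  2.34055235e-01  3.25223398e-02  1.36919585e+00
 -1.56088543e-05  1.75540595e-01]
```

View pics/scene2.png

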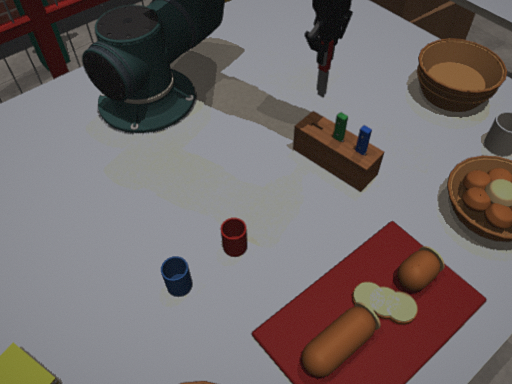

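The knife is clear of the block: handle in the gripper at (325,45), blade tip at about (322,93). Green (341,127) and blue (364,138) are still in place. Now to carry it above the red pot.

```bash
python3 -m crank '[[[-4,-25,0],[0,0,0],-1],[[-11,-70,0],[0,0,0],-1],[[-18,-115,0],[0,0,0],-1],[[-25,-160,0],[0,0,0],-1],[[-32,-205,0],[0,0,0],-1],[[-39,-250,0],[0,0,0],-1],[[-46,-295,0],[0,0,0],-1],[[-51,-330,0],[0,0,0],-1],[[-54,-352,0],[0,0,0],-1],[[-54,-352,0],[0,0,0],-1]]' 60
python3 - <<'E'
from h import *
from bench import robot,imaging
s=robot.observe()
o=np.zeros((600,800,3),np.uint8)
print(s["width"],s["tool_pos"],rel(s,[.5595,-.1085,.125],YAW)[0])
for i,(n,y,x) in enumerate((("scene",100,150),("top",130,220))):
    c=imaging.camera(n);np.savez(f"pics/{n}3.npz",**c)
    print(n,"exp tip",proj(c,[s["tool_pos"][0],s["tool_pos"][1],s["tool_pos"][2]-.115]),"floor",proj(c,[.5595,-.1085,.006]))
    o[:,i*400:i*400+400]=cv2.resize(c["image"][y:y+150,x:x+100],(400,600),interpolation=2)
cv2.imwrite("pics/c3.png",o)
E
```

```text
clock: 5.25
tool_pos: [0.5593, -0.1087, 0.2975]
orientation: [0.213, -3.133, -0.001]
ft_force: [-0.4, 0.6, -1.5]
width: 0.0173
grasp_force: 58.6
0.017296968292192145 [ 0.55934531 -0.10873384  0.29746731] [-4.000e-01  1.000e-01  1.725e+02]
scene exp tip [229.75224259 197.2788325 ] floor [234.49625805 245.19514356]
top exp tip [283.47931219 188.36339598] floor [278.08290107 203.40292486]
```

View pics/c3.png

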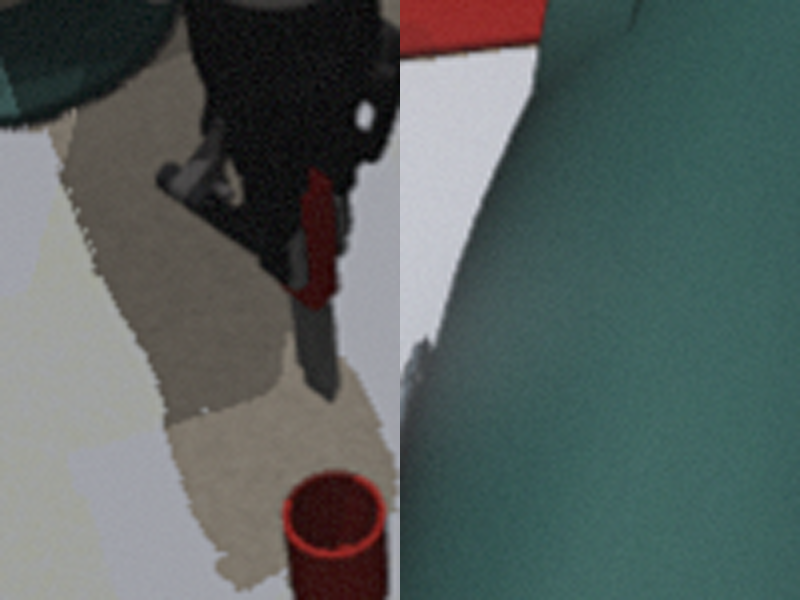

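The tip is at about (230,197.5), matching the prediction within a pixel, straight above the pot (rim at (233,228)). The arm hides the top view. Lowering.

```bash
python3 -m crank '[[[0,0,25],[0,0,0],-1],[[0,0,55],[0,0,0],-1],[[0,0,85],[0,0,0],-1],[[0,0,105],[0,0,0],-1],[[0,0,125],[0,0,0],-1],[[0,0,145],[0,0,0],-1],[[0,0,160],[0,0,0],-1],[[0,0,170],[0,0,0],-1],[[0,0,173],[0,0,0],-1],[[0,0,173],[0,0,0],-1]]' 60
python3 - <<'E'
from h import *
from bench import imaging
c=imaging.camera("scene");cv2.imwrite("pics/c4.png",cv2.resize(c["image"][140:270,170:300],(600,600),interpolation=2))
E
```

```text
clock: 6.6
tool_pos: [0.5594, -0.1079, 0.1255]
orientation: [-0.215, 3.134, -0.0]
ft_force: [-0.1, 0.8, -0.3]
width: 0.0172
grasp_force: 58.7
```

View pics/c4.png

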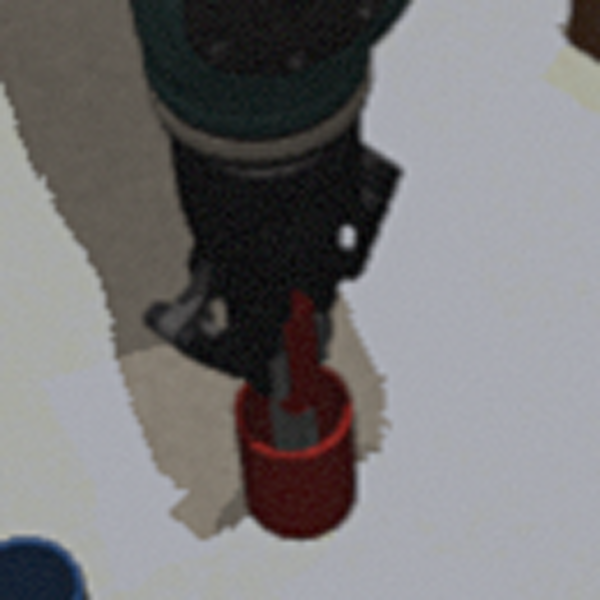

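The blade is inside the red pot (rim around (297,410) in the crop) with no contact force. Lower the last few mm, then open slowly.

```bash
python3 -m crank '[[[0,0,2],[0,0,0],-1],[[0,0,3],[0,0,0],-1],[[0,0,4],[0,0,0],-1],[[0,0,4],[0,0,0],-0.5],[[0,0,4],[0,0,0],-0.3],[[0,0,4],[0,0,0],0],[[0,0,4],[0,0,0],0.5],[[0,0,4],[0,0,0],1],[[0,0,4],[0,0,0],1],[[0,0,4],[0,0,0],1]]' 20
python3 - <<'E'
from h import *
from bench import imaging
o=np.zeros((512,800,3),np.uint8)
c=imaging.camera("scene");o[:400,:400]=cv2.resize(c["image"][140:270,170:300],(400,400),interpolation=2)
c=imaging.camera("wrist");o[:300,400:]=cv2.resize(c["image"],(400,300),interpolation=cv2.INTER_AREA)
cv2.imwrite("pics/c5.png",o)
E
```

```text
clock: 7.9
tool_pos: [0.5593, -0.108, 0.1213]
orientation: [0.215, -3.134, 0.0]
ft_force: [0.5, -0.1, 0.7]
width: 0.0856
grasp_force: 0.1
```

View pics/c5.png

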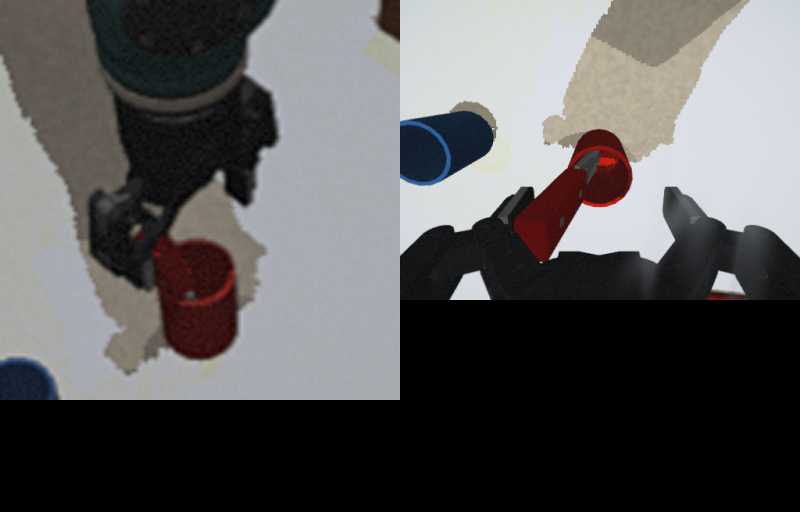

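After release the knife leans against the finger on the tool's −y side (wrist image, handle end at (530,240)), tip in the pot. I'll ease that finger away in the lean direction so the knife settles on the rim.

```bash
python3 -m crank '[[[0,-3,0],[0,0,0],1],[[0,-6,0],[0,0,0],1],[[0,-9,0],[0,0,0],1],[[0,-12,0],[0,0,0],1],[[0,-15,0],[0,0,0],1],[[0,-18,0],[0,0,0],1],[[0,-20,0],[0,0,0],1],[[0,-22,0],[0,0,0],1],[[0,-22,0],[0,0,0],1],[[0,-22,0],[0,0,0],1]]'
python3 - <<'E'
from h import *
from bench import imaging
o=np.zeros((400,800,3),np.uint8)
c=imaging.camera("scene");o[:400,:400]=cv2.resize(c["image"][140:270,170:300],(400,400),interpolation=2)
c=imaging.camera("wrist");o[:300,400:]=cv2.resize(c["image"],(400,300),interpolation=cv2.INTER_AREA)
cv2.imwrite("pics/c6.png",o)
E
```

```text
clock: 9.25
tool_pos: [0.5623, -0.1297, 0.1213]
orientation: [0.215, -3.134, -0.0]
ft_force: [0.9, -0.1, 0.2]
width: 0.0855
grasp_force: 0.0
```

View pics/c6.png

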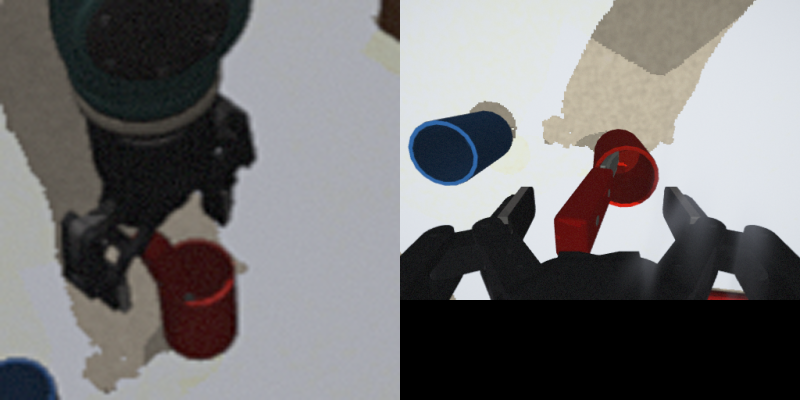

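The handle now stands free between the fingers (wrist image (575,215)), leaning on the rim with its tip in the pot. Straight up and look from above.

```bash
python3 -m crank '[[[0,0,-5],[0,0,0],1],[[0,0,-15],[0,0,0],1],[[0,0,-30],[0,0,0],1],[[0,0,-50],[0,0,0],1],[[0,0,-75],[0,0,0],1],[[0,0,-100],[0,0,0],1],[[0,0,-130],[0,0,0],1],[[0,0,-155],[0,0,0],1],[[0,0,-165],[0,0,0],1],[[0,0,-165],[0,0,0],1]]'
python3 -m crank '[[[10,50,0],[0,0,0],1],[[20,100,0],[0,0,0],1],[[30,150,0],[0,0,0],1],[[40,200,0],[0,0,0],1],[[50,240,0],[0,0,0],1],[[50,270,0],[0,0,0],1],[[50,270,0],[0,0,0],1],[[50,270,0],[0,0,0],1],[[50,270,0],[0,0,0],1],[[50,270,0],[0,0,0],1]]'
python3 - <<'E'
from h import *
from bench import imaging
o=np.zeros((600,800,3),np.uint8)
for i,(n,y,x,w,h) in enumerate((("scene",90,170,220,165),("top",150,100,280,150))):
    c=imaging.camera(n);np.savez(f"pics/{n}7.npz",**c)
    o[:, i*400:i*400+400]=cv2.copyMakeBorder(cv2.resize(c["image"][y:y+h,x:x+w],(400,300),interpolation=2),0,300,0,0,0)
cv2.imwrite("pics/c7.png",o[:300])
E
```

```text
clock: 10.6
tool_pos: [0.5625, -0.1298, 0.2867]
orientation: [-0.215, 3.133, -0.001]
ft_force: [-0.3, 0.6, -1.0]
width: 0.0854
grasp_force: 0.0
clock: 11.85
tool_pos: [0.476, 0.1303, 0.2862]
orientation: [0.214, -3.134, 0.0]
ft_force: [-0.3, 0.9, 0.3]
width: 0.0855
grasp_force: 0.0
```

View pics/c7.png

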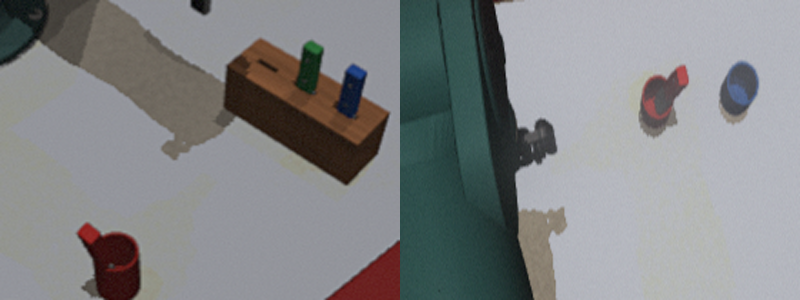

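The knife stands in the red pot, handle end at about (90,233) in the scene crop and (682,75) in the top crop. Green and blue are still in the block. I'll check the lean by triangulating the handle end.

Run:
```python
from h import *
from bench import robot
T=dict(np.load("pics/top7.npz"));S=dict(np.load("pics/scene7.npz"))
P,e=tri(T,(297.4,187.5),S,(219.3,218)); print(P,e,"tip offset/lean from height (150mm):")
for tz in(.006,.01,.02): print(tz,np.degrees(np.arccos(min(1,(P[2]-tz)/.15))))
d=np.hypot(P[0]-.5595,P[1]+.1085);print("horizontal",d,[np.degrees(np.arcsin((d+t)/.15)) for t in(0,.02)])
```

```text
[ 0.56535565 -0.14324146  0.15050155] 0.0030324105033633112 tip offset/lean from height (150mm):
0.006 15.561364684881605
0.01 20.49921007485373
0.02 29.540157656504842
horizontal 0.03523148874258097 [np.float64(13.584348386429534), np.float64(21.60526100575614)]
```

Lean is about 15–22°, well under 40°, and the tip is on the floor inside the pot.

```bash
python3 -c "
from bench import workorder;print(workorder.hand_in())"
```

```text
the job is handed in; nothing more can be done
None
```

The red-handled knife stands blade down in the red pot, released and leaning roughly 15–22° by triangulation; the blue and green knives are still in the block, and the job was handed in at about 12 s, though no verdict came back.

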